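Pump up the film carrier's vacuum until its pin is out

ROBOT

A 6-joint arm with a two-finger parallel gripper is mounted at the origin on the work surface. World frame = base frame: x ahead of the robot, y to its left, z up, the work surface at z = 0. Lengths are in m, angles in rad, forces in N, time in s.
With the tool pointing down it reaches from about 0.3 to 0.875 m from the base axis. Payload 6.4 kg.
Tool frame: the origin (TCP) lies between the finger pads; the fingertips stand 25 mm ahead of it and the grasp point (between the pads) lies 6 mm ahead of it; y points along the fingers, z is the direction in which the jaws open and shut, and the axes are right-handed (so a half turn about y gives the same grasp; the last joint's range is limited). The gripper opens to 85 mm and grips with 20 to 120 N. Pads are 22 mm wide; open, the fingers measure 114 mm over their backs; the gripper's body (76 mm by 85 mm) begins 54 mm behind the grasp point. The pads swing forward as they close: fully open they stand 13 mm farther back than shut.
Start: joints at [-1.511, 0.181, 1.607, -0, 1.354, -0.206], TCP at [0.151, -0.555, 0.256] pointing down, gripper open.
Joint ranges: [-2.99, 2.99], [-0.89, 2.07], [0.3, 2.58], [-1.14, 4.28], [0, 2.63], [-3.12, 3.12]. Speed limits (rad/s): [2.57, 2.57, 3.01, 3.14, 3.14, 3.14].

INTERFACE

Orientations are given as a rotation vector (axis times angle).
In Python, from cell import r gives the robot as it stands.
- The arm moves only by the tool drive_tool, never from a script. Its argument "deltas" is a list of rows, each a list of 5 numbers: the opening, from -1 (shut) to 1 (fully open), then the shift along the tool's x, y, z in mm, then the turn about the tool's y in degrees. In form: [[gripper, dx, dy, dz, yaw], ...]. A call has 1 to 10 rows; each row shifts and turns the commanded pose from where the row before left it, along the tool's axes as they then stand; what a row does not reach is not made up. A row lasts 1/10 s, in which the tool goes at most 50 mm and 8.59 degrees, less where a joint would pass 70% of its speed; a pose out of reach is approached as far as the arm can. A call with a gripper value outside its range is refused whole. The fingers move at their own pace and stop on an object; "force" is the grip in N (left out, the last holds). Time passes only in rows, so rows that do not move let the fingers close. It gives the time, the measured TCP pose, the force and the opening at its end, in the units of the state.
- r.state(): the state, without advancing time (a new reading comes with each control period).
- r.grab_frame(name): name is "side" or "top" or "wrist"; returns the picture (480x640x3 uint8, red, green, blue); there is no depth.
- r.get_calibration(name): a dict with "fx", "fy", "cx", "cy" (pixels), "R" (3x3) and "t" (3): a world point X has camera coordinates R X + t. Camera axes: x right, y down, z forward; pixel columns grow to the right and rows downward; lengths in m; the calibration is good to about 2 mm. A picture is of the moment at which its call begins: read the wrist's pose just before it. get_calibration takes no time and is no camera call; for the wrist camera it gives the pose at the moment of the call.
- r.finish_job(): hands the job in, once; it reports no verdict.
The state is a dict: "t": time; "q": joint angles; "qvel": joint speeds; "joint_efforts": joint torques, N m; "position": TCP position; "tcp_rot": TCP orientation; "contact_force": force on the tool from outside, world axes, zero at the start; "ft_torque": the same for the moment, N m; "opening": opening from 0.0 (shut) to 1.0 (fully open).
Only numpy, scipy, OpenCV 4.12 (cv2) and the standard library are available. Lean on these libraries where they do the work, as an engineer would, in place of code of your own. Each camera call takes 0.05 s, during which the arm holds its last target.

TASK

Pump the film carrier's vacuum hold-down: press the black mushroom-headed plunger all the way down with the fingertips and let it spring fully back up, again and again, until the steel indicator pin beside it stands fully out of its collar. Only press on top of the plunger: do not grip it, do not touch the pin, leave the small steel vent button unpressed and the spool, canister and loupe where they stand, and finish clear with the plunger up.

Things in the scene. Friction and masses are not known exactly. Their poses are not given: they have to be found in the camera images.
- carrier: Fixed film carrier. Origin: on the table under the centre of its grey pump block, 100 (x) by 220 (y) by 75 mm high; z up, x towards its low bed with glass platen (x 50 to 250 mm, 220 wide, 36 high; the film strip on it sticks out 40 mm each side). On the block's top, in this frame: plunger at (0, -60), indicator pin at (0, 30), vent button at (0, 85) mm.
- plunger_top (a point): Centre of the flat top of the black mushroom head of the plunger (44 mm across, top flat 40 mm across; 121 mm above the table at rest, 97 mm fully pressed). It moves with the plunger, which presses straight down.
- plunger (a joint): How far the plunger is pressed, m: 0 up, 0.024 fully down on its stop. Its spring pushes back 4 N (up) to 9 N (down), plus 2 to 6 N while moving and lifting the pin; it returns by itself in under 0.5 s. The later part of a press lifts the pin by a ratchet: 4 to 13 mm the first time, then 8 mm a stroke. Let it come up within 3 mm to take the next tooth. Only strokes to the stop bring the pin fully out. Extra strokes do no harm.
- pin_tip (a point): Top of the indicator pin, a plain upright steel pin 12 mm thick with a flat head 16 mm across and 5 mm high. It is 88 mm above the table when the pin is right down and 128 mm when fully out.
- pin (a joint): How far the pin has risen, m: 0 right down, 0.040 fully out. It starts anywhere from 0 to 0.017 and so takes three to five full strokes. It stays where it is between strokes. When it is fully out a dark ring around it, 5 mm high, stands just clear above the collar.
- pin_collar (a point): Centre of the top of the aluminium collar the pin comes out of, 24 mm across, 81 mm above the table.
- vent_top (a point): Top of the small steel vent button, 14 mm across, 85 mm above the table: not to be pressed.
- vent (a joint): How far the vent button is pressed, m: 0 up, 0.005 down.
- spool: Loose black film spool lying flat, 72 mm across, 34 mm high, origin under its centre.
- canister: Loose black film canister with a grey cap, 34 mm across, 52 mm high, origin under its centre.
- loupe: Loose aluminium loupe, 44 mm across, 44 mm high, origin under its centre.

How it is judged:
By the outcome, as a careful person would: the job done as asked, in the order asked, and still so for the second after the job is handed in, with the robot touching nothing.
It also fails if it takes over 38 s, if anything falls off the work surface, if the arm or the gripper's body presses on something with over 40 N, if the wrist force passes 120 N, or if a joint passes its speed limit or range.

## Working session

There is one attempt and no reset: what is moved stays moved. The work goes in short steps, Python scripts to look and compute and a tool call to move; the robot and the scene stay as the last step left them, time stands still between calls to the robot, and variables do not carry over. Pictures are saved under pics/ and viewed, and the job is handed in when it is done.

Besides the shell and the picture viewer there is one more tool, called by a JSON object that holds its "name" and its "arguments". drive_tool: Moves the arm, as the interface text tells. Its arguments: {"type":"object","properties":{"deltas":{"type":"array"},"force":{"type":"number"}},"required":["deltas"]}

```bash
mkdir -p pics; python3 - <<'E'
from cell import r
import cv2
s=r.state();print(s)
for n in("side","top","wrist"):
    print(n,r.get_calibration(n))
    cv2.imwrite(f"pics/{n}0.png",r.grab_frame(n)[:,:,::-1])
E
```

```text
{'t': 0.0, 'q': array([-1.51131287e+00,  1.81551378e-01,  1.60797644e+00,  4.66488747e-06,
        1.35378491e+00, -2.06322517e-01]), 'qvel': array([-0.00055713,  0.00126724, -0.00050916, -0.00082906, -0.00201932,
        0.00093125]), 'joint_efforts': array([ 1.09727789e-03, -4.44864714e+01, -3.51339805e+01, -2.72320231e-04,
        8.98644445e-03, -5.21573526e-06]), 'position': array([ 0.15102096, -0.55430486,  0.25539355]), 'tcp_rot': array([-0.27785996,  2.0812063 , -2.07760818]), 'contact_force': array([-0.00797013, -0.31960636,  0.23393399]), 'ft_torque': array([-0.01272865, -0.0047896 , -0.03789713]), 'opening': 0.9967288463101062}
side {'fx': 446.6591727213031, 'fy': 446.6591727213031, 'cx': 319.37734504539713, 'cy': 233.9469717159349, 'R': array([[ 0.98997129, -0.1401803 ,  0.01750249],
       [-0.07442634, -0.62284646, -0.77879587],
       [ 0.1200732 ,  0.7696829 , -0.62703322]]), 't': array([-0.59061229,  0.15180049,  0.66019503])}
top {'fx': 554.5209723929017, 'fy': 554.5209723929017, 'cx': 316.7310707759761, 'cy': 238.80601497749512, 'R': array([[-0.0205323 , -0.99973443, -0.01046385],
       [-0.98378909,  0.02206753, -0.17796642],
       [ 0.17815007,  0.00664016, -0.98398093]]), 't': array([0.05193406, 0.59840777, 1.15835876])}
wrist {'fx': 358.1077445728125, 'fy': 358.1077445728125, 'cx': 316.1868723558295, 'cy': 242.509210075587, 'R': array([[ 0.26255785, -0.96491368, -0.00222919],
       [-0.92147187, -0.25142119,  0.29610299],
       [-0.28627429, -0.07569003, -0.95515342]]), 't': array([-0.57423873, -0.03699437,  0.37927568])}
```

View pics/side0.png

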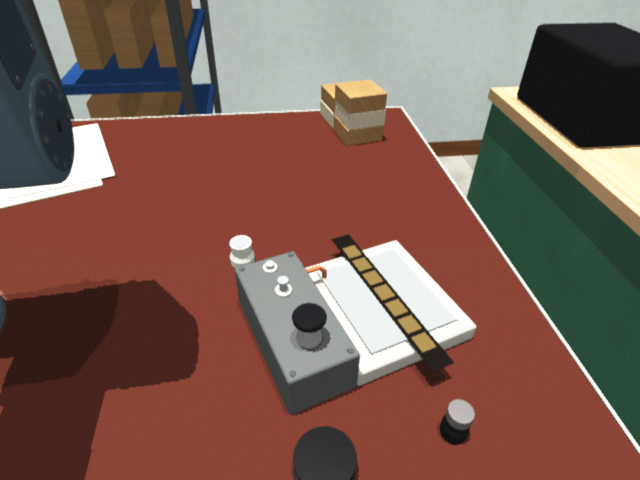

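View pics/top0.png

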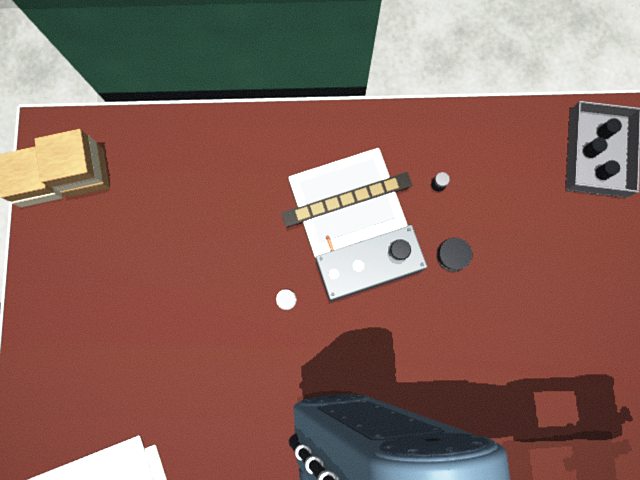

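View pics/wrist0.png

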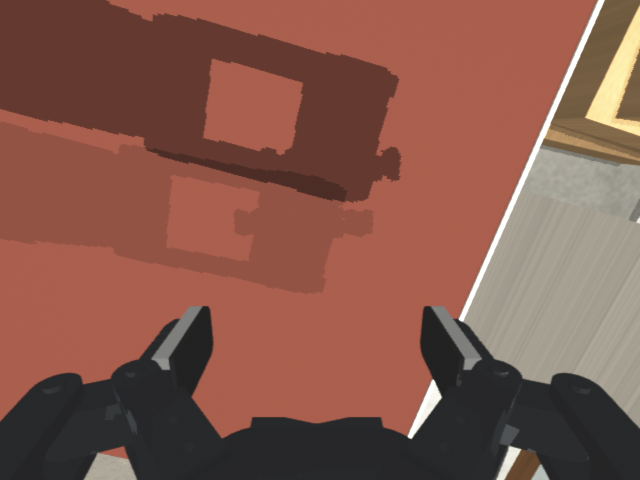

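The side view shows the plunger head at about (309,317), the pin at (283,283) and the vent at (270,266). In the top view they are at about (400,249), (358,266) and (333,274). I'll enlarge both.

```bash
python3 - <<'E'
import cv2
a=cv2.imread("pics/side0.png")[240:390,220:380];b=cv2.imread("pics/top0.png")[215:310,280:440]
cv2.imwrite("pics/sc.png",cv2.resize(a,None,fx=4,fy=4,interpolation=2))
cv2.imwrite("pics/tc.png",cv2.resize(b,None,fx=5,fy=5,interpolation=2))
E
```

```text
(no output)
```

View pics/sc.png

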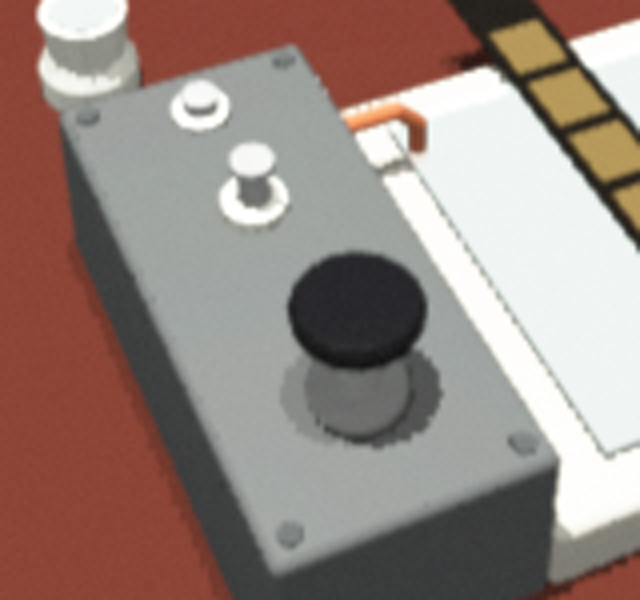

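View pics/tc.png

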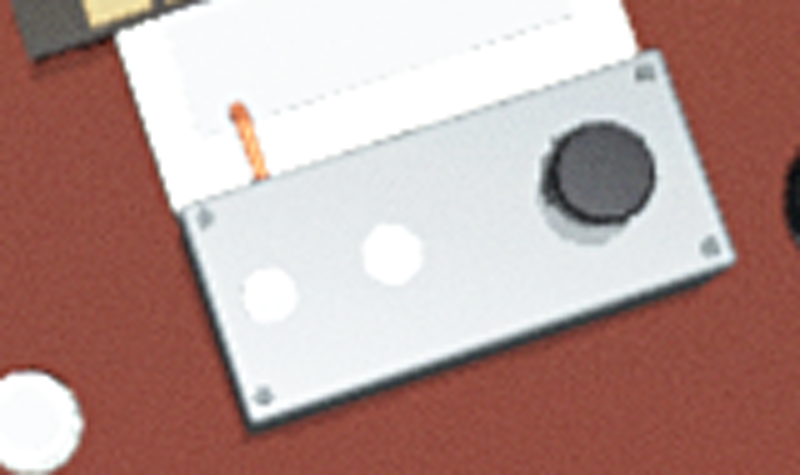

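```bash
cat >h.py <<'E'
import numpy as np
from cell import r
def onz(n,u,v,z):
    c=r.get_calibration(n);R=np.array(c["R"]);t=np.array(c["t"])
    d=R.T@np.array([(u-c["cx"])/c["fx"],(v-c["cy"])/c["fy"],1]);o=-R.T@t
    return o+d*(z-o[2])/d[2]
def proj(n,X):
    c=r.get_calibration(n);p=np.array(c["R"])@X+c["t"];return c["fx"]*p[0]/p[2]+c["cx"],c["fy"]*p[1]/p[2]+c["cy"]
E
python3 - <<'E'
from h import *
from scipy.spatial.transform import Rotation as Ro
print("plT",onz("top",401,249,.121),"plS",onz("side",309.2,315.7,.121))
C=[onz("top",*p,.075) for p in((316.6,256.4),(411,225),(427,267),(330,300))]
c=sum(C)/4;x=(C[0]+C[1]-C[2]-C[3]);x/=np.linalg.norm(x);y=np.array([-x[1],x[0],0])
print("centre",c,"yaw",np.degrees(np.arctan2(x[1],x[0])),np.linalg.norm(C[0]-C[1]))
print("plunger pred",c-.06*y,"pin",c+.03*y,"vent",c+.085*y)
print("collarS",onz("side",283.7,290,.081),"ventS",onz("side",270,265.5,.085))
o=c+.03*y
for h in (.088,.095,.1,.105,.128): print(h,proj("side",np.array([o[0],o[1],h])))
s=r.state();M=Ro.from_rotvec(s["tcp_rot"]).as_matrix();print(M)
for p in (onz("top",401,249,.121),): print("tool delta mm",M.T@(p-s["position"])*1000)
print("spool",onz("top",455,254,.034),"canister",onz("top",442,180,.052),"loupe",onz("top",286,299,.044))
E
```

```text
plT [ 0.56210012 -0.13393033  0.121     ] plS [ 0.56264301 -0.13568365  0.121     ]
centre [ 0.54304815 -0.07622802  0.075     ] yaw 16.71897127699522 0.214369135250847
plunger pred [ 0.56030881 -0.13369166  0.075     ] pin [ 0.53441782 -0.0474962   0.075     ] vent [0.51859555 0.0051788  0.075     ]
collarS [ 0.53683617 -0.0497649   0.081     ] ventS [ 0.52031152 -0.00060256  0.085     ]
0.088 (np.float64(281.70620376189027), np.float64(285.54031039902014))
0.095 (np.float64(281.5301181356057), np.float64(282.0248670026868))
0.1 (np.float64(281.4028287247141), np.float64(279.48361063563374))
0.105 (np.float64(281.2742560550771), np.float64(276.91673478119196))
0.128 (np.float64(280.6657304717306), np.float64(264.767888287508))
[[-9.64879923e-01 -7.92962903e-05  2.62691317e-01]
 [-2.62691184e-01  1.34072732e-03 -9.64879031e-01]
 [-2.75686097e-04 -9.99999098e-01 -1.31447131e-03]]
tool delta mm [-507.04175777  135.11725029 -297.55410379]
spool [ 0.56210178 -0.26505674  0.034     ] canister [ 0.72654956 -0.24258816  0.052     ] loupe [0.47037687 0.10832422 0.044     ]
```

{"name": "drive_tool", "arguments": {"deltas": [[-1,-15,0,-9,0],[-1,-30,0,-18,0],[-1,-40,0,-24,0],[-1,-40,0,-24,0],[-1,-40,0,-24,0],[-1,-40,0,-24,0],[-1,-40,0,-24,0],[-1,-40,0,-24,0],[-1,-40,0,-24,0],[-1,-40,0,-24,0]], "force": 20}}

```text
t: 1.15
position: [0.4467, -0.245, 0.2563]
tcp_rot: [-0.278, 2.079, -2.079]
contact_force: [0.3, -0.2, -0.6]
opening: -0.002
```

{"name": "drive_tool", "arguments": {"deltas": [[-1,-40,0,-22,0],[-1,-40,0,-22,0],[-1,-35,0,-20,0],[-1,-20,0,-12,0],[-1,-7,0,-2.5,0],[-1,0,0,0,0],[-1,0,0,0,0]]}}

```text
t: 1.85
position: [0.5614, -0.1348, 0.2561]
tcp_rot: [-0.279, 2.08, -2.08]
contact_force: [-0.4, 0.2, 0.1]
opening: 0.003
```

```bash
cat >d.py <<'E'
from h import *
import cv2,sys
from scipy.spatial.transform import Rotation as Ro
s=r.state();M=Ro.from_rotvec(s["tcp_rot"]).as_matrix()
print(s["t"],s["position"],s["opening"],s["contact_force"])
print("delta to plunger, tool mm",M.T@(np.array([.562,-.1345,.121+.025])-s["position"])*1000)
n=sys.argv[1]
im=r.grab_frame("side");print("collar px",proj("side",np.array([.536,-.0485,.081])))
cv2.imwrite(f"pics/s{n}.png",cv2.resize(im[200:390,200:400,::-1],None,fx=3,fy=3,interpolation=2))
if len(sys.argv)>2: cv2.imwrite(f"pics/w{n}.png",r.grab_frame("wrist")[:,:,::-1])
E
python3 d.py 1 w
```

```text
1.85 [ 0.56141086 -0.13482756  0.2560736 ] 0.0028052391443548 [-0.41679094  0.15766687  0.0556627 ]
delta to plunger, tool mm [ -0.74457374 110.07304453  -0.14630219]
collar px (np.float64(283.04355283705047), np.float64(289.41385477029166))
```

View pics/s1.png

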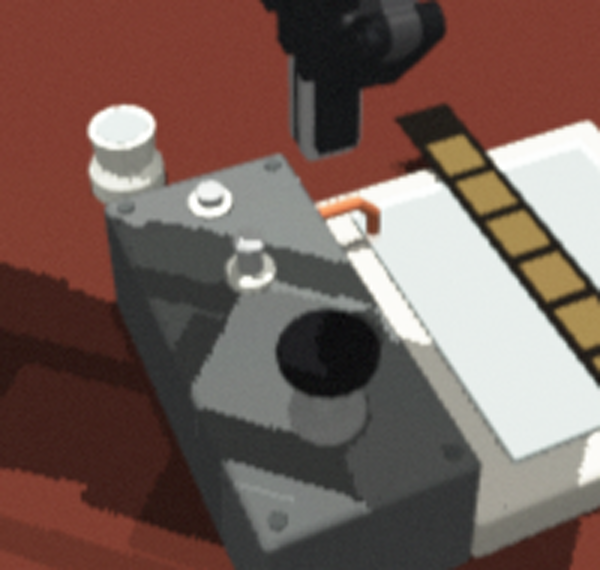

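View pics/w1.png

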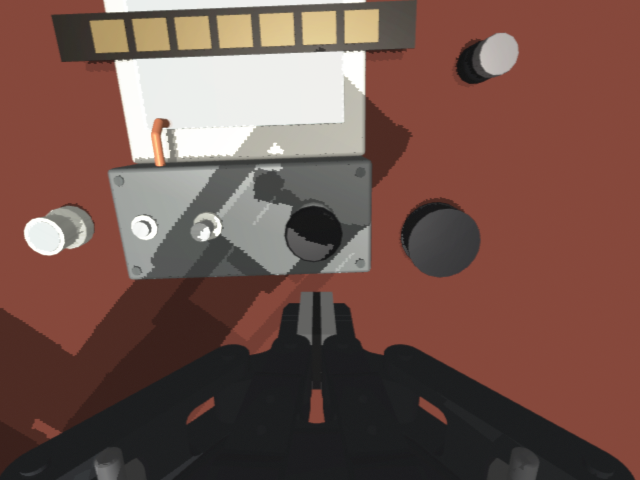

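Pads are shut and the fingertips line up over the plunger. Its head is at (314,232) in the wrist view, and the pin tip and collar show at (206,228). I'll descend to just above it, then do the first stroke gently.

{"name": "drive_tool", "arguments": {"deltas": [[-1,-0.7,20,0,0],[-1,0,40,0,0],[-1,0,30,0,0],[-1,0,10,0,0],[-1,0,10,0,0],[-1,0,8,0,0],[-1,0,8,0,0],[-1,0,8,0,0],[-1,0,0,0,0],[-1,0,0,0,0]]}}

```text
t: 2.95
position: [0.5629, -0.1352, 0.1244]
tcp_rot: [-0.278, 2.078, -2.081]
contact_force: [-6.6, 1.5, 8.8]
opening: 0.003
```

```bash
python3 d.py 2
```

```text
2.95 [ 0.56286295 -0.13523796  0.12437019] 0.0029831662514417743 [-6.617077    1.49034922  8.83735301]
delta to plunger, tool mm [  0.64327309 -21.63079641  -0.91248826]
collar px (np.float64(283.04355283705047), np.float64(289.41385477029166))
```

View pics/s2.png

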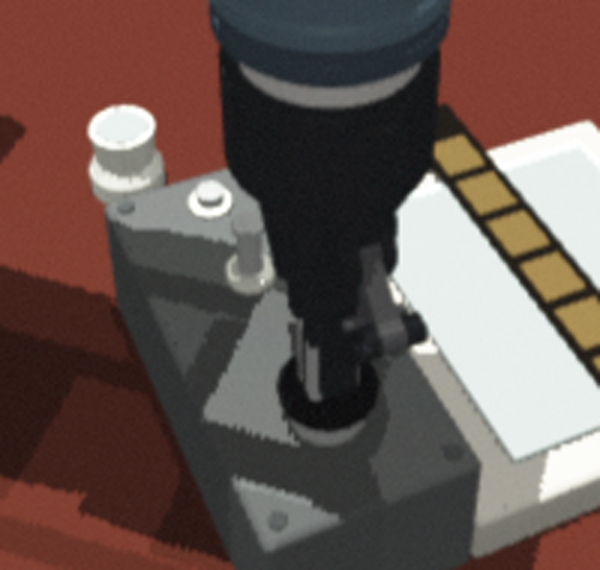

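The plunger is nearly down with the fingertips central on it, at 8.8 N. The pin has risen, with its tip at about crop (247,213). I'll push on to the stop.

{"name": "drive_tool", "arguments": {"deltas": [[-1,0,2,0,0],[-1,0,2,0,0],[-1,0,1,0,0],[-1,0,0,0,0],[-1,0,0,0,0]]}}

```text
t: 3.5
position: [0.5633, -0.1353, 0.1219]
tcp_rot: [-0.277, 2.077, -2.081]
contact_force: [-13.8, 4.1, 23.5]
opening: -0.002
```

On the stop: the tip is at 97 mm and the force jumped to 23 N. Now release clear of the plunger and press again.

{"name": "drive_tool", "arguments": {"deltas": [[-1,0,-12,0,0],[-1,0,-14,0,0],[-1,0,-12,0,0],[-1,0,0,0,0],[-1,0,0,0,0],[-1,0,0,0,0],[-1,0,0,0,0]]}}

```text
t: 4.2
position: [0.5623, -0.1342, 0.1544]
tcp_rot: [-0.28, 2.081, -2.079]
contact_force: [0.1, -0.0, -0.5]
opening: -0.001
```

```bash
python3 d.py 3
```

```text
4.2 [ 0.56228537 -0.13415267  0.15436148] -0.0007937781475956467 [ 0.12603585 -0.01171726 -0.45233203]
delta to plunger, tool mm [0.35604666 8.36164563 0.2692152 ]
collar px (np.float64(283.04355283705047), np.float64(289.41385477029166))
```

View pics/s3.png

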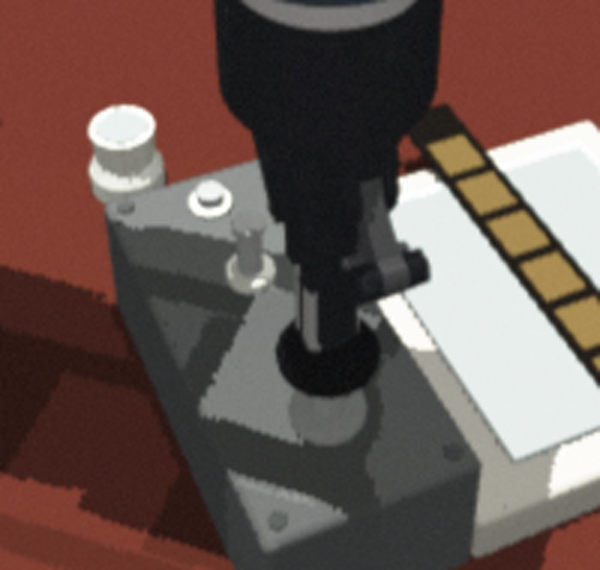

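The plunger is fully up and the fingers clear it by about 8 mm. The pin tip is at about crop (249,217). Next stroke.

{"name": "drive_tool", "arguments": {"deltas": [[-1,0,8,0,0],[-1,0,8,0,0],[-1,0,8,0,0],[-1,0,8,0,0],[-1,0,6,0,0],[-1,0,0,0,0],[-1,0,0,0,0],[-1,0,0,0,0]]}}

```text
t: 5.05
position: [0.5636, -0.1348, 0.1218]
tcp_rot: [-0.277, 2.077, -2.08]
contact_force: [-13.5, 4.8, 35.2]
opening: -0.002
```

{"name": "drive_tool", "arguments": {"deltas": [[-1,0,-12,0,0],[-1,0,-14,0,0],[-1,0,-12,0,0],[-1,0,0,0,0],[-1,0,0,0,0],[-1,0,0,0,0],[-1,0,0,0,0]]}}

```text
t: 5.75
position: [0.5622, -0.1342, 0.1542]
tcp_rot: [-0.28, 2.081, -2.079]
contact_force: [-0.0, 0.4, -0.7]
opening: 0.002
```

{"name": "drive_tool", "arguments": {"deltas": [[-1,0,8,0,0],[-1,0,8,0,0],[-1,0,8,0,0],[-1,0,8,0,0],[-1,0,6,0,0],[-1,0,0,0,0],[-1,0,0,0,0],[-1,0,0,0,0]]}}

```text
t: 6.55
position: [0.5636, -0.1348, 0.1218]
tcp_rot: [-0.277, 2.077, -2.08]
contact_force: [-13.2, 5.2, 36.9]
opening: 0.004
```

{"name": "drive_tool", "arguments": {"deltas": [[-1,0,-12,0,0],[-1,0,-14,0,0],[-1,0,-12,0,0],[-1,0,0,0,0],[-1,0,0,0,0],[-1,0,0,0,0],[-1,0,0,0,0]]}}

```text
t: 7.25
position: [0.5622, -0.1341, 0.1542]
tcp_rot: [-0.28, 2.081, -2.079]
contact_force: [0.9, 0.5, 0.3]
opening: -0.002
```

```bash
python3 d.py 4
```

```text
7.25 [ 0.56216351 -0.13413124  0.15421428] -0.0020708998185126563 [0.94510559 0.47148237 0.31883604]
delta to plunger, tool mm [0.24246432 8.21425427 0.32294691]
collar px (np.float64(283.04355283705047), np.float64(289.41385477029166))
```

View pics/s4.png

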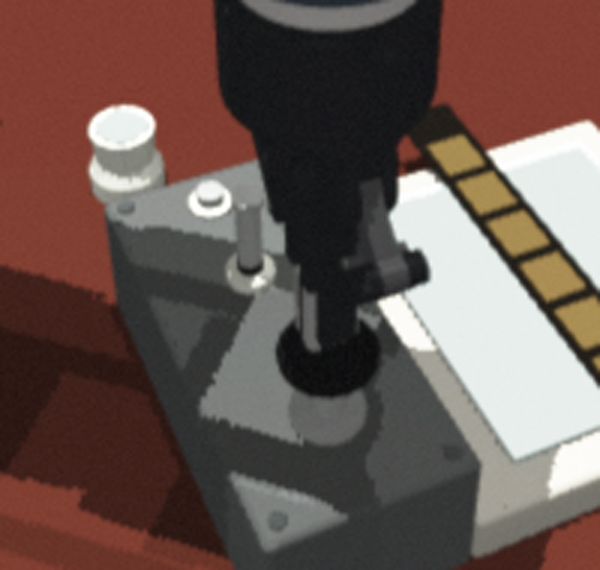

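After three strokes the dark ring is showing at the collar, at about crop (250,265). I'll do two more, pressing 2 mm less at the end to keep the force down.

{"name": "drive_tool", "arguments": {"deltas": [[-1,0,8,0,0],[-1,0,8,0,0],[-1,0,8,0,0],[-1,0,8,0,0],[-1,0,4.5,0,0],[-1,0,0,0,0],[-1,0,0,0,0],[-1,0,0,0,0]]}}

```text
t: 8.1
position: [0.5635, -0.1348, 0.1219]
tcp_rot: [-0.277, 2.077, -2.08]
contact_force: [-8.7, 2.6, 25.8]
opening: -0.002
```

{"name": "drive_tool", "arguments": {"deltas": [[-1,0,-12,0,0],[-1,0,-12.5,0,0],[-1,0,-12,0,0],[-1,0,0,0,0],[-1,0,0,0,0],[-1,0,0,0,0],[-1,0,0,0,0]]}}

```text
t: 8.8
position: [0.5622, -0.1342, 0.1543]
tcp_rot: [-0.28, 2.081, -2.079]
contact_force: [-0.0, -0.5, 0.0]
opening: -0.0
```

{"name": "drive_tool", "arguments": {"deltas": [[-1,0,8,0,0],[-1,0,8,0,0],[-1,0,8,0,0],[-1,0,8,0,0],[-1,0,4.5,0,0],[-1,0,0,0,0],[-1,0,0,0,0],[-1,0,0,0,0]]}}

```text
t: 9.6
position: [0.5634, -0.1347, 0.1219]
tcp_rot: [-0.277, 2.078, -2.08]
contact_force: [-9.7, 3.5, 26.1]
opening: -0.002
```

{"name": "drive_tool", "arguments": {"deltas": [[-1,0,-12,0,0],[-1,0,-12.5,0,0],[-1,0,-12,0,0],[-1,0,-30,0,0],[-1,0,-40,0,0],[-1,0,-30,0,0],[-1,0,0,0,0],[-1,0,0,0,0],[-1,0,0,0,0]]}}

```text
t: 10.5
position: [0.5618, -0.134, 0.2534]
tcp_rot: [-0.281, 2.083, -2.079]
contact_force: [-0.1, 0.8, -0.3]
opening: -0.0
```

```bash
python3 d.py 5 w; python3 -c "
from h import *
for h in (.128,.120):print(h,3*(np.array(proj('side',np.array([.536,-.0485,h])))-200))"
```

```text
10.5 [ 0.56178028 -0.13395422  0.25340062] -0.00021516590401812389 [-0.09010013  0.78976126 -0.30790408]
delta to plunger, tool mm [ -0.34648101 107.39854431   0.81910386]
collar px (np.float64(283.04355283705047), np.float64(289.41385477029166))
0.128 [245.65427056 195.51271776]
0.12 [246.26964109 208.38676671]
```

View pics/s5.png

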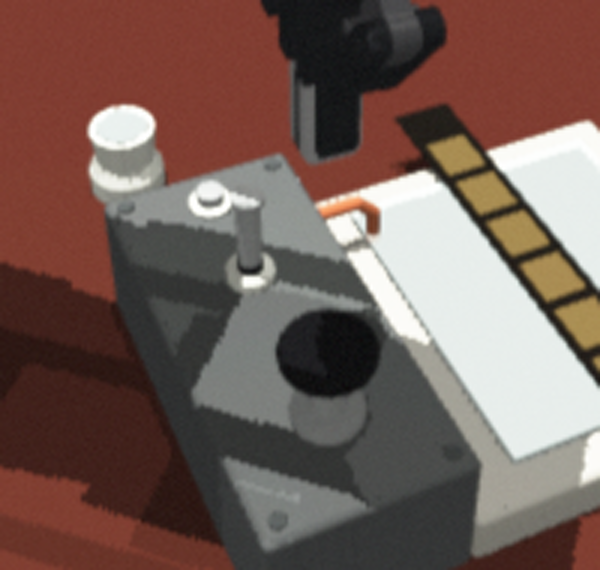

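View pics/w5.png

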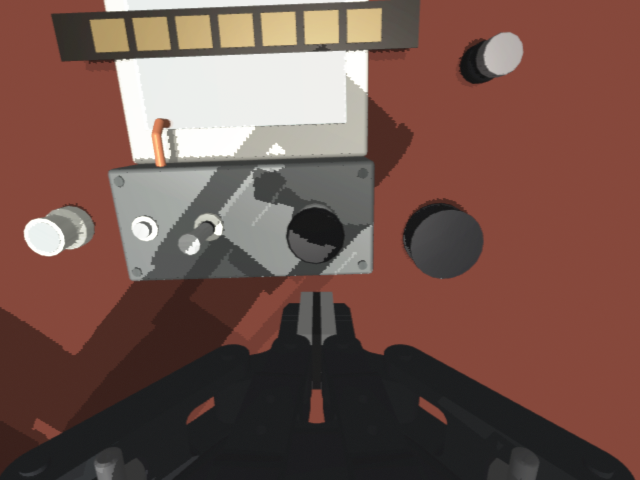

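```bash
python3 - <<'E'
import cv2,numpy as np
a=[cv2.imread(f"pics/s{i}.png")[180:300,200:300] for i in(3,4,5)]
cv2.imwrite("pics/cmp.png",cv2.resize(np.hstack(a),None,fx=2.6,fy=2.6,interpolation=2))
E
```

```text
(no output)
```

View pics/cmp.png

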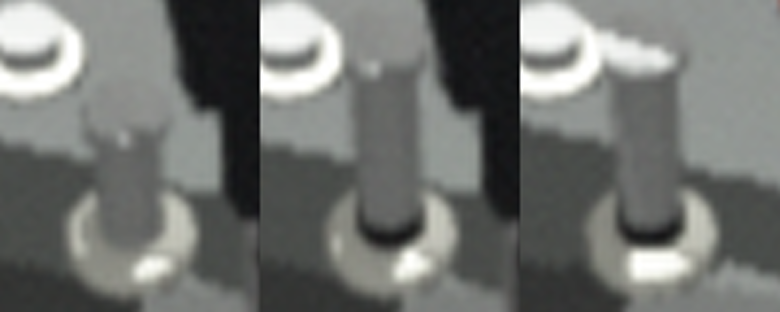

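The pin stands at the same height after strokes 3 and 5, so it is at its limit. The dark ring is clear above the collar, the plunger is up and the arm is clear.

```bash
python3 -c "
from cell import r
print(r.finish_job(), r.state()['t'])"
```

```text
the job is handed in; nothing more can be done
the job is handed in; nothing more can be done
```

The indicator pin is fully out, and I handed the job in at about 10.6 s.

**What I did:** I pressed the plunger with closed fingertips for five full strokes. Each reached the stop, with the fingertips at 97 mm and the vertical force rising to 23–37 N. Between strokes I lifted the fingers about 8 mm clear so the plunger could spring back up.

**Final checks:**
- **Pin:** the dark ring stands above the collar, and the tip is within about 3 mm of where 128 mm should appear in the side view. It rose about 16 mm over strokes 2 and 3. Strokes 4 and 5 did not move it further, so it was at its limit.
- **Plunger and arm:** the plunger is up, the fingertips are about 107 mm above it, and the contact force is close to zero.
- **Everything else:** the vent button looks unpressed, and the spool, canister and loupe look unmoved.

No checks failed or disagreed.

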